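# Find the heavy side of a centrifuge rotor and hold it down

## Robot

A 6-joint arm with a two-finger parallel gripper is mounted at the origin on the work surface. World frame = base frame: x ahead of the robot, y to its left, z up, the work surface at z = 0. Lengths are in m, angles in rad, forces in N, time in s.
With the tool pointing down it reaches from about 0.35 to 0.975 m from the base axis. Payload 4.9 kg.
Tool frame: the origin (TCP) lies midway between the tips of the shut fingers; the grasp point (between the pads) lies manip.grip_depth behind it (manip.grip_depth is the distance from the TCP to the grasp point, in m); z points along the fingers, x is the direction in which the jaws open and shut, and the axes are right-handed (so a half turn about z gives the same grasp; the last joint's range is limited). The gripper opens to 85 mm and grips with 20 to 120 N. Pads are 22 mm wide; open, the fingers measure 114 mm over their backs; the gripper's body (76 mm by 85 mm) begins 54 mm behind the grasp point. The pads swing forward as they close: fully open they stand 13 mm farther back than shut.
Start: joints at [1.209, 0.053, 1.613, -0, 1.476, -0.119], TCP at [0.15, 0.607, 0.231] pointing down, gripper open.
Joint ranges: [-3.01, 3.01], [-1.01, 2.22], [0.06, 2.58], [-1.02, 4.17], [0.09, 2.62], [-3.14, 3.14]. Speed limits (rad/s): [2.57, 2.57, 3.14, 3.14, 3.14, 3.14].

## Interface

Orientations are given as a unit quaternion [w, x, y, z].
In Python, from plant import state, grab_frame, ticket, manip gives the robot as it stands.
- The arm moves only by the tool carry_out, never from a script. Its argument "moves" is a list that holds one entry, the list of rows, each a list of 7 numbers: the turn, a rotation vector about the tool's x, y, z each as a share of 5 degrees, from -1 to 1, then the shift along the tool's x, y, z each as a share of 0.04 m, from -1 to 1, then the gripper command: -1 is shut, 1 is fully open, values between are in proportion. A call has 1 to 8 rows; each row shifts and turns the commanded pose from where the row before left it, along the tool's axes as they then stand; what a row does not reach is not made up. A row lasts 1/12 s, in which the tool goes at most 41.7 mm and 7.16 degrees, less where a joint would pass 70% of its speed; a pose out of reach is approached as far as the arm can. A call with a number of a shift or a turn outside -1 to 1 is refused whole. A call with a gripper value outside its range is refused whole. The fingers move at their own pace and stop on an object; the grip force is fixed at half the most. Time passes only in rows, so rows that do not move let the fingers close. It gives the time, the measured TCP pose, the force and the opening at its end, in the units of the state.
- state(): the state, without advancing time (a new reading comes with each control period).
- grab_frame(name): name is "side" or "top" or "wrist"; returns a dict with "frame" (420x560x3 uint8, red, green, blue), "z_map" (420x560 float32, m along the optical axis (not along the pixel's ray), 0 where there is no reading), "K" (3x3 intrinsics, pixels), "world_from_camera" (4x4, takes a point from camera to world coordinates); the wrist camera has in their place "hand_eye" (4x4, takes a point from camera to tool coordinates, whose origin is the TCP and whose axes are the tool frame's). Camera axes: x right, y down, z forward; pixel columns grow to the right and rows downward; lengths in m; the calibration is good to about 2 mm. The wrist camera is an equidistant fisheye: a pixel r from the principal point sees the ray r / f radians off the axis. A picture is of the moment at which its call begins: read the wrist's pose just before it.
- ticket.job_done(): hands the job in, once; it reports no verdict.
The state is a dict: "time": time; "joint_pos": joint angles; "joint_vel": joint speeds; "joint_efforts": joint torques, N m; "tool_pos": TCP position; "tool_rot": TCP orientation; "contact_force": force on the tool from outside, world axes, zero at the start; "ft_torque": the same for the moment, N m; "gripper_width": opening from 0.0 (shut) to 1.0 (fully open).
Only numpy, scipy, OpenCV 4.12 (cv2) and the standard library are available. Lean on these libraries where they do the work, as an engineer would, in place of code of your own. Each camera call takes 0.05 s, during which the arm holds its last target.

## Task

Turn the red brake knob on the balancing stand fully anticlockwise, to its stop. Then turn the centrifuge rotor by hand to find its hidden heavy side by feel, and finish still holding the rotor firmly by its rim with the heavy side straight down, so that a colleague can mark the light side on top; leave the brake released and do not disturb the things lying about.

Things in the scene. Friction and masses are not known exactly. Their poses are not given: they have to be found in the camera images.
- stand: Blue balancing stand, fixed to the bench. Origin on the bench straight under the rotor's centre; x along the level axle, pointing away from the robot at yaw 0, y level in the plane of the rotor. Base plate 130 mm (x) by 310 mm (y from -95 to +215 mm), 16 mm thick. Two bearing posts 24 mm wide (y), centred 34 mm either side of the disc (x), tops 150 mm above the bench.
- axle (a point): Centre of the rotor, on its axle, 135 mm above the bench; axes as the stand's, does not turn with the rotor. The rotor is an upright aluminium disc, 120 mm in diameter, 14 mm thick, with a hub 36 mm across and 40 mm long. Heavy side down is midway between the angles where it sticks coming from the one side and from the other; it may also stay put with the heavy side near the top.
- rim_top (a point): Highest point of the rotor's rim, 195 mm above the bench; does not turn with the rotor. The rim above the axle stands free: it can be pinched from above across its 14 mm thickness (along the stand's x), also tilted to either side, and led along an arc about the axle; opened a little, the fingers can stay astride the rim while the rotor turns between them.
- red_dot (a point): Red dot, 40 mm from the axle, in the middle of the disc's thickness; turns with the rotor. Both faces show it, and as the robot sees them, clockwise from red: red, blue, yellow, green dots every 90 degrees, smaller black ones between. A slug hidden inside the disc makes one side heavy; it lies elsewhere each time and no dot tells where.
- rotor (a joint): Angle of the rotor, rad, 0 with the red dot on top, growing clockwise as the robot sees it (top towards -y of the stand); no stops. With the brake on it is held. Brake off, the bearings are stiff (friction 0.04 N m, slug's moment 0.08 to 0.12 N m): let go, it creeps heavy side downward for 1 to 3 s but sticks 20 to 30 degrees short, on the side it came from.
- brake_grip (a point): Where to grip the brake knob: on its upright axis, in its red bar, 62 mm above the bench, 160 mm from the axle's centre along +y of the stand. The bar is 46 mm long along this point's x, 14 mm wide along its y and rises from 38 to 72 mm above the bench; black skirt of 48 mm diameter under it. The point turns with the knob.
- brake (a joint): Angle of the brake knob, rad, growing anticlockwise seen from above: near 0 (up to 0.15) the brake is on, 1.4 is its end stop with the brake fully released. It stays where it is left; friction 0.05 N m.
- bottle: White plastic reagent bottle with red cap, 84 mm across, 220 mm tall, loose; origin at the centre of its foot. Leave alone.
- dish: Round glass dish, 150 mm across, 60 mm tall, loose; origin at the centre of its foot. Leave alone.
- beaker: Glass beaker, 68 mm across, 90 mm tall, loose; origin at the centre of its foot. Leave alone.
- pen: Blue marker pen, 125 mm long, 15 mm thick, lying along its x axis beyond the stand; origin under its middle. Leave alone.
- tile: White spotting tile, 70 by 100 mm, 10 mm thick, at the right of the stand; origin at the centre of its underside. Leave alone.
- wrench: Steel wrench, 140 mm long along its x axis, 8 mm thick, lying beyond the stand; origin under its middle. Leave alone.

How it is judged:
On the way, in this order (a step that is already met when the one before it is completed fails the run):
1. the brake knob is turned anticlockwise to its end stop (value of joint brake above 1.33 rad), for 0.2 s.
2. with the brake off, the rotor is turned by hand (contact force between the fingers and rotor above 0.3 N and (velocity of joint rotor above 0.05 rad/s or velocity of joint rotor below -0.05 rad/s)), for 0.1 s.
At the end, for the whole second after the job is handed in: the fingers still hold the rotor (more than 3 N on it) and it is at rest with its heavy side within 14 degrees of straight down; the brake knob is still within 0.1 rad of its released end stop (y of slug_c0 in the frame of axle between -0.0099 and 0.0099 m and z of slug_c0 in the frame of axle below 0 m and contact force between the fingers and rotor above 3 N and velocity of joint rotor between -0.05 and 0.05 rad/s and value of joint brake above 1.3 rad); the arm keeps its last pose, push and grip.
It fails at once if a bystander (bottle, dish, pen, tile, wrench or beaker) is moved more than 30 mm (distance of any of bottle, dish, pen, tile, wrench, beaker from where it was at the start of the episode above 0.03 m).
It also fails if it takes over 67 s, if anything falls off the work surface, if the arm or the gripper's body presses on something with over 40 N, if the wrist force passes 120 N, or if a joint passes its speed limit or range.

## Working session

There is one attempt and no reset: what is moved stays moved. The work goes in short steps, Python scripts to look and compute and a tool call to move; the robot and the scene stay as the last step left them, time stands still between calls to the robot, and variables do not carry over. Pictures are saved under pics/ and viewed, and the job is handed in when it is done.

Besides the shell and the picture viewer there is one more tool, called after "Request:" by a JSON object that holds its "fn" and its "kwargs". carry_out: Moves the arm, as the interface text tells. Shift numbers are shares of 0.04 m and turn numbers shares of 5 degrees, none past 1 either way. Its arguments: {"type":"object","properties":{"moves":{"type":"array"}},"required":["moves"]}

```bash
ls; mkdir -p pics
python3 - <<'E'
from plant import state, grab_frame, ticket, manip
import cv2, numpy as np
s=state(); print(s); print(manip.grip_depth, [a for a in dir(manip) if a[0]!='_'])
for n in ("side","top","wrist"):
    f=grab_frame(n); cv2.imwrite(f'pics/a_{n}.png',f["frame"][:,:,::-1]); np.savez(f'pics/a_{n}.npz',**f)
    print(n,f["K"].tolist(),(f.get("world_from_camera") if "world_from_camera" in f else f["hand_eye"]).round(4).tolist())
E
```

```text
pics
{'time': 0.0, 'joint_pos': array([ 1.20899913e+00,  5.33407668e-02,  1.61430155e+00,  6.93684626e-07,
        1.47600710e+00, -1.19004786e-01]), 'joint_vel': array([ 0.00063734, -0.00239377, -0.00098013,  0.00053666,  0.00217615,
       -0.00147004]), 'joint_efforts': array([ 2.62727852e-03, -3.93672502e+01, -3.70187473e+01,  5.53565189e-05,
        6.78362310e-03,  1.02606222e-06]), 'tool_pos': array([0.1500372 , 0.6060768 , 0.23006849]), 'tool_rot': array([ 5.32834200e-04,  7.87531849e-01,  6.16273096e-01, -8.79578155e-04]), 'contact_force': array([ 0.00258202, -0.64079354, -0.08640198]), 'ft_torque': array([ 0.06074606, -0.01928564, -0.05684062]), 'gripper_width': 1.0031607338319448}
0.0187 ['IKError', 'grip_depth']
side [[506.4287249906858, 0.0, 276.79057640984297], [0.0, 506.4287249906858, 203.1800921806701], [0.0, 0.0, 1.0]] [[0.8572, -0.4139, 0.3066, 0.115], [-0.5147, -0.6678, 0.5376, -0.7272], [-0.0178, -0.6186, -0.7855, 1.2186], [0.0, 0.0, 0.0, 1.0]]
top [[421.0471067286087, 0.0, 282.0451810363795], [0.0, 421.0471067286087, 215.19312158579518], [0.0, 0.0, 1.0]] [[-0.0223, -0.9812, 0.1917, 0.3476], [-0.9995, 0.0178, -0.0253, 0.0273], [0.0214, -0.1922, -0.9811, 1.1889], [0.0, 0.0, 0.0, 1.0]]
wrist [[325.19226210127806, 0.0, 281.97247133887146], [0.0, 325.19226210127806, 211.27290532583154], [0.0, 0.0, 1.0]] [[1.0, 0.001, -0.0004, -0.0003], [-0.0009, 0.9606, 0.2781, -0.0715], [0.0006, -0.278, 0.9606, -0.1432], [0.0, 0.0, 0.0, 1.0]]
```

View pics/a_side.png

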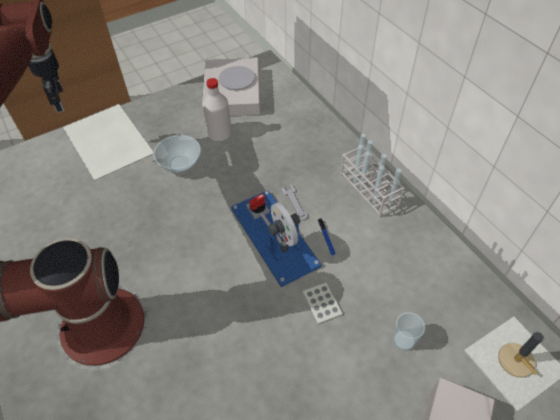

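View pics/a_top.png

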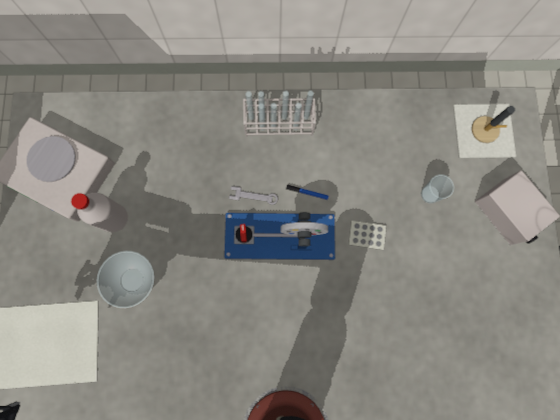

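View pics/a_wrist.png

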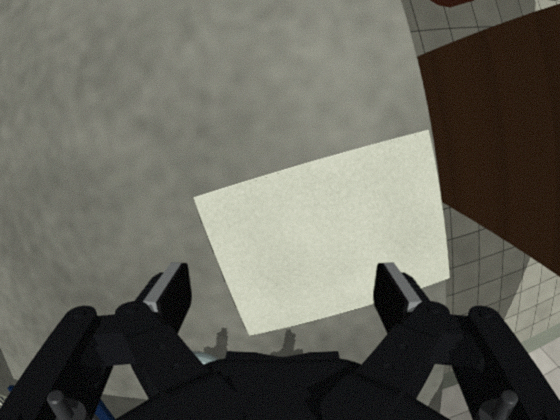

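The side and top views show the blue stand, with the red knob at top pixel (243,233) and the rotor near (303,228). The pen and wrench lie beyond it, the tile to its right, and the bottle and dish far left. Next I'll measure the stand and the knob.

```bash
cat > h.py <<'E'
import numpy as np, cv2
from scipy.spatial.transform import Rotation as R
def ray(f,u,v):
    K=f["K"];T=f["world_from_camera"]
    d=T[:3,:3]@np.array([(u-K[0,2])/K[0,0],(v-K[1,2])/K[1,1],1.]); return T[:3,3],d
def onz(f,u,v,z):
    o,d=ray(f,u,v); return o+d*(z-o[2])/d[2]
def proj(f,p):
    T=f["world_from_camera"]; q=T[:3,:3].T@(np.asarray(p)-T[:3,3]); return f["K"][:2,:2].diagonal()*q[:2]/q[2]+f["K"][:2,2]
def cloud(f):
    z=f["z_map"]; v,u=np.indices(z.shape); K=f["K"];T=f["world_from_camera"]
    p=np.stack([(u-K[0,2])/K[0,0]*z,(v-K[1,2])/K[1,1]*z,z],-1); return p@T[:3,:3].T+T[:3,3]
E
python3 - <<'E'
from h import *
for n in ("top","side"):
    f=dict(np.load(f'pics/a_{n}.npz')); im=f["frame"]; hsv=cv2.cvtColor(im,cv2.COLOR_RGB2HSV)
    P=cloud(f)
    m=((hsv[...,0]>100)&(hsv[...,0]<125)&(hsv[...,1]>150)&(hsv[...,2]>50)).astype(np.uint8)
    c=max(cv2.findContours(m,cv2.RETR_EXTERNAL,cv2.CHAIN_APPROX_NONE)[0],key=cv2.contourArea)
    pts=np.array([onz(f,u,v,0.016)[:2] for u,v in c[:,0]]) .astype(np.float32)
    r=cv2.minAreaRect(cv2.convexHull(pts)); print(n,r, cv2.boxPoints(r).round(4).tolist())
    red=((hsv[...,0]<8)|(hsv[...,0]>172))&(hsv[...,1]>150)&(hsv[...,2]>90)
    w=(np.abs(P[...,0]-0.5)<0.3)&(P[...,1]>-0.2)&(P[...,1]<0.3)
    k=red&w&(f["z_map"]>0)
    v,u=np.nonzero(k); print(len(u),u.min(),u.max(),v.min(),v.max())
    q=P[k]; print(q.min(0),q.max(0))
    t=q[q[:,2]>0.066]; 
    uu=np.array([onz(f,a,b,0.072)[:2] for a,b in zip(u,v) if P[b,a,2]>0.064])
    if len(uu)>4: print('top bar',cv2.minAreaRect(uu.astype(np.float32)),np.median(t,0))
    cv2.imwrite(f'pics/b_{n}.png',cv2.resize(im[185:285,200:350] if n=="top" else im[180:290,220:345],None,fx=5,fy=5,interpolation=cv2.INTER_CUBIC)[:,:,::-1])
E
```

```text
top ((0.5186097621917725, 0.005723223090171814), (0.30382147431373596, 0.1262560784816742), 88.27304077148438) [[0.45089998841285706, -0.14419999718666077], [0.5770999789237976, -0.14800000190734863], [0.5863000154495239, 0.15569999814033508], [0.460099995136261, 0.15950000286102295]]
76 240 245 224 240
[0.50013506 0.0987998  0.02868068] [0.54575605 0.11539723 0.07597918]
top bar ((0.5219880938529968, 0.10430850833654404), (0.04408801719546318, 0.01317706611007452), 3.5695536136627197) [0.51646854 0.10416351 0.07161505]
side ((0.517384946346283, 0.0005255192518234253), (0.307100385427475, 0.1257673054933548), 88.13461303710938) [[0.4494999945163727, -0.1509000062942505], [0.5752000212669373, -0.1550000011920929], [0.5852000117301941, 0.15189999341964722], [0.4595000147819519, 0.15600000321865082]]
121 250 263 196 209
[0.49770442 0.09473602 0.03768534] [0.54029413 0.11155439 0.07744123]
top bar ((0.519542932510376, 0.10116127133369446), (0.044988881796598434, 0.01915908046066761), 1.3440592288970947) [0.51695495 0.10094946 0.07083316]
```

View pics/b_top.png

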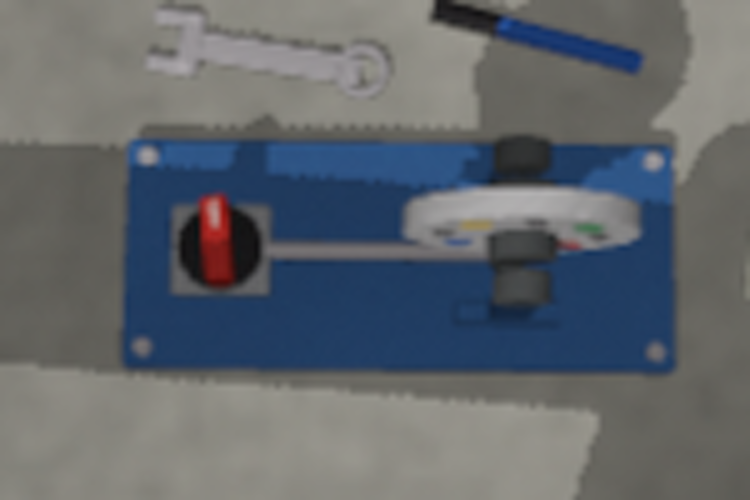

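View pics/b_side.png

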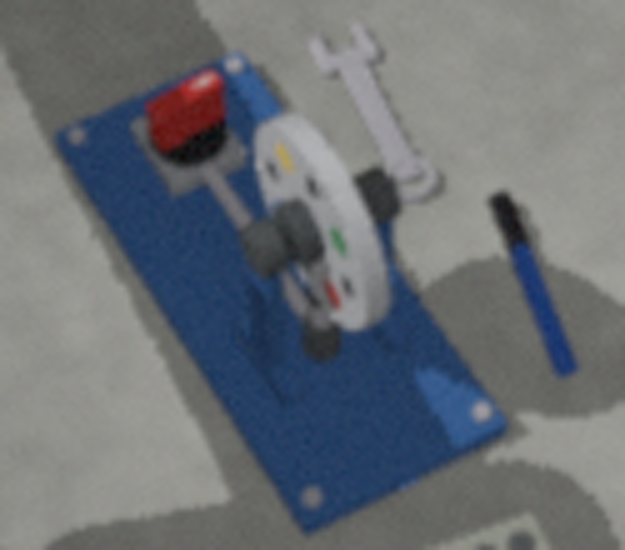

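Both views agree. The stand origin is at about (0.516, -0.057) with yaw about -1.8°, and the knob axis is at about (0.521, 0.103) with the bar at about +2.5° to world x. I'll approach with tool x near -88°, so turning the knob anticlockwise brings joint 6 back towards zero.

Request:
{"fn": "carry_out", "kwargs": {"moves": [[[0,0,0,-0.62,0.75,0,1],[0,0,0,-0.62,0.75,0,1],[0,0,0,-0.62,0.75,0,1],[0,0,0,-0.62,0.75,0,1],[0,0,0,-0.62,0.75,0,1],[0,0,0,-0.62,0.75,0,1],[0,0,0,-0.62,0.75,0,1],[0,0,0,-0.62,0.75,0,1]]]}}

```text
time: 0.82
tool_pos: [0.336, 0.3546, 0.2311]
tool_rot: [0.0, 0.787, 0.616, -0.0]
contact_force: [1.0, 0.7, 0.8]
gripper_width: 0.999
```

Request:
{"fn": "carry_out", "kwargs": {"moves": [[[0,0,0,-0.62,0.75,0,1],[0,0,0,-0.62,0.75,0,1],[0,0,0,-0.62,0.75,0,1],[0,0,0,-0.62,0.75,0,1],[0,0,0,-0.62,0.75,0,1],[0,0,0,-0.62,0.75,0,1],[0,0,0,-0.62,0.75,0,1],[0,0,0,-0.62,0.75,0,1]]]}}

```text
time: 1.48
tool_pos: [0.5214, 0.1042, 0.2311]
tool_rot: [-0.0, 0.788, 0.616, 0.0]
contact_force: [0.6, 0.8, 0.1]
gripper_width: 1.002
```

Request:
{"fn": "carry_out", "kwargs": {"moves": [[[0,0,1,0,0,0,0.3],[0,0,1,0,0,0,0.3],[0,0,1,0,0,0,0.3],[0,0,1,0,0,0,0.3],[0,0,1,0,0,0,0.3],[0,0,1,0,0,0,0.3],[0,0,1,0,0,0,0.3],[0,0,1,0,0,0,0.3]]]}}

```text
time: 2.15
tool_pos: [0.5205, 0.106, 0.2309]
tool_rot: [-0.0, 0.951, 0.308, -0.0]
contact_force: [-0.2, -0.8, 0.5]
gripper_width: 0.648
```

Request:
{"fn": "carry_out", "kwargs": {"moves": [[[0,0,1,0,0,0,0.3],[0,0,1,0,0,0,0.3],[0,0,1,0,0,0,0.3],[0,0,1,0,0,0,0.3],[0,0,1,0,0,0,0.3],[0,0,1,0,0,0,0.3],[0,0,1,0,0,0,0.3],[0,0,1,0,0,0,0.3]]]}}

```text
time: 2.82
tool_pos: [0.5205, 0.1061, 0.2309]
tool_rot: [0.0, 0.999, -0.036, -0.0]
contact_force: [0.8, -0.6, -0.1]
gripper_width: 0.652
```

Request:
{"fn": "carry_out", "kwargs": {"moves": [[[0,0,1,0,0,0,0.3],[0,0,1,0,0,0,0.3],[0,0,1,0,0,0,0.3],[0,0,1,0,0,0,0.3],[0,0,1,0,0,0,0.3],[0,0,1,0,0,0,0.3],[0,0,1,0,0,0,0.3],[0,0,1,0,0,0,0.3]]]}}

```text
time: 3.48
tool_pos: [0.5205, 0.1061, 0.2308]
tool_rot: [0.0, 0.927, -0.376, -0.0]
contact_force: [-0.3, -0.2, -0.5]
gripper_width: 0.65
```

Request:
{"fn": "carry_out", "kwargs": {"moves": [[[0,0,1,0,0,0,0.3],[0,0,1,0,0,0,0.3],[0,0,1,0,0,0,0.3],[0,0,1,0,0,0,0.3],[0,0,1,0,0,0,0.3],[0,0,1,0,0,0,0.3],[0,0,1,0,0,0,0.3],[0,0,1,0,0,0,0.3]]]}}

```text
time: 4.15
tool_pos: [0.5205, 0.1061, 0.2309]
tool_rot: [0.0, 0.742, -0.67, -0.0]
contact_force: [0.4, 0.0, -0.2]
gripper_width: 0.652
```

```bash
cat >> h.py <<'E'
def wpix(f,s,p):
    "world point -> wrist pixel"
    Rt=R.from_quat(np.roll(s["tool_rot"],-1)).as_matrix(); q=Rt.T@(np.asarray(p)-s["tool_pos"])
    H=f["hand_eye"]; c=H[:3,:3].T@(q-H[:3,3]); th=np.arctan2(np.hypot(c[0],c[1]),c[2]); n=np.hypot(c[0],c[1])
    return f["K"][:2,2]+f["K"][0,0]*th*c[:2]/n
def wray(f,s,u,v):
    d=(np.array([u,v])-f["K"][:2,2])/f["K"][0,0]; th=np.hypot(*d); c=np.r_[np.sin(th)*d/max(th,1e-9),np.cos(th)]
    Rt=R.from_quat(np.roll(s["tool_rot"],-1)).as_matrix();H=f["hand_eye"]
    return Rt@H[:3,3]+s["tool_pos"], Rt@H[:3,:3]@c
E
python3 - <<'E'
from h import *
from plant import state,grab_frame
s=state(); f=grab_frame("wrist"); im=f["frame"]; cv2.imwrite('pics/c_wrist.png',im[:,:,::-1])
hsv=cv2.cvtColor(im,cv2.COLOR_RGB2HSV)
red=(((hsv[...,0]<8)|(hsv[...,0]>172))&(hsv[...,1]>150)&(hsv[...,2]>90)).astype(np.uint8)
for c in cv2.findContours(red,cv2.RETR_EXTERNAL,cv2.CHAIN_APPROX_NONE)[0]:
    if cv2.contourArea(c)<30: continue
    print(cv2.contourArea(c),cv2.minAreaRect(c))
    pts=[]
    for u,v in c[:,0]:
        o,d=wray(f,s,u,v); pts.append((o+d*(0.072-o[2])/d[2])[:2])
    pts=np.array(pts,np.float32); print(cv2.minAreaRect(pts), pts.min(0),pts.max(0))
print(wpix(f,s,[0.521,0.103,0.072]))
E
```

```text
674.0 ((284.16790771484375, 189.1377410888672), (15.376777648925781, 50.21343231201172), 2.4895527362823486)
((0.5241951942443848, 0.10417947173118591), (0.048956479877233505, 0.014573653228580952), 3.23519229888916) [0.49948677 0.09623764] [0.5485616  0.11212123]
[285.01088467 192.94639474]
```

View pics/c_wrist.png

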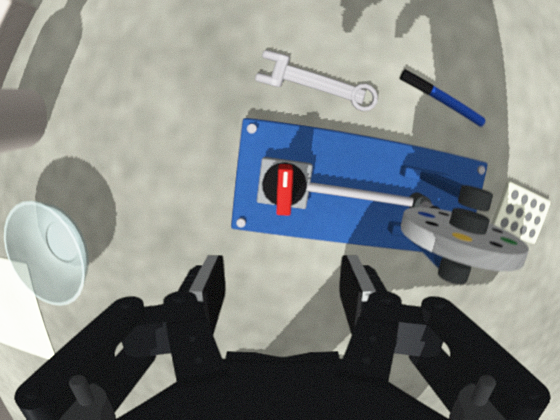

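The wrist view shows the red bar at about (284,189), centred between the open jaws. Its angle is about 3°. Next I'll align, descend and close.

Request:
{"fn": "carry_out", "kwargs": {"moves": [[[0,0,0.5,0.05,-0.03,0.9,0.3],[0,0,0,0,0,1,0.3],[0,0,0,0,0,1,0.3],[0,0,0,0,0,1,0.3],[0,0,0,0,0,0.5,0.3],[0,0,0,0,0,0.25,0.3],[0,0,0,0,0,0,-1],[0,0,0,0,0,0,-1]]]}}

```text
time: 4.87
tool_pos: [0.5228, 0.1043, 0.046]
tool_rot: [-0.0, 0.729, -0.684, 0.0]
contact_force: [0.3, 0.7, 0.1]
gripper_width: 0.384
```

Request:
{"fn": "carry_out", "kwargs": {"moves": [[[0,0,0,0,0,0,-1],[0,0,0,0,0,0,-1],[0,0,0,0,0,0,-1],[0,0,0,0,0,0,-1]]]}}

```text
time: 5.2
tool_pos: [0.5243, 0.1043, 0.0481]
tool_rot: [-0.002, 0.729, -0.684, 0.002]
contact_force: [0.2, -0.7, 5.9]
gripper_width: 0.152
```

Request:
{"fn": "carry_out", "kwargs": {"moves": [[[0,0,-1,0,0,-0.04,-1],[0,0,-1,0,0,0,-1],[0,0,-1,0,0,0,-1],[0,0,-1,0,0,0,-1],[0,0,-1,0,0,0,-1],[0,0,-1,0,0,0,-1],[0,0,-1,0,0,0,-1],[0,0,-1,0,0,0,-1]]]}}

```text
time: 5.87
tool_pos: [0.5238, 0.1052, 0.0482]
tool_rot: [-0.002, 0.92, -0.392, 0.002]
contact_force: [3.2, 3.0, -1.3]
gripper_width: 0.15
```

Run:
```python
from h import *
from plant import state
s=state(); print(s)
```

```text
{'time': 5.8667, 'joint_pos': array([0.05776622, 0.02386747, 1.96798752, 0.00244106, 1.14508436,
       0.86297794]), 'joint_vel': array([ 0.00144872, -0.00205525,  0.00155685,  0.00197392,  0.00386108,
       -1.03448037]), 'joint_efforts': array([ -1.49673533, -33.34763646, -30.98093748,  -0.91768904,
         0.79896798,   0.80200452]), 'tool_pos': array([0.52378911, 0.10523741, 0.0481585 ]), 'tool_rot': array([-0.00203059,  0.91984345, -0.39227718,  0.00159003]), 'contact_force': array([ 3.1643129 ,  3.02786923, -1.31217383]), 'ft_torque': array([ 0.57485554, -0.4423088 , -0.06539686]), 'gripper_width': 0.14968257810961572}
```

Request:
{"fn": "carry_out", "kwargs": {"moves": [[[0,0,-1,0,0,0,-1],[0,0,-1,0,0,0,-1],[0,0,-1,0,0,0,-1],[0,0,-1,0,0,0,-1],[0,0,-1,0,0,0,-1],[0,0,-1,0,0,0,-1],[0,0,-1,0,0,0,-1],[0,0,-0.4,0,0,0,-1]]]}}

```text
time: 6.53
tool_pos: [0.523, 0.1056, 0.0482]
tool_rot: [-0.002, 0.997, -0.082, 0.001]
contact_force: [0.7, 3.7, 0.7]
gripper_width: 0.151
```

Request:
{"fn": "carry_out", "kwargs": {"moves": [[[0,0,0,0,0,0,-1],[0,0,0,0,0,0,-1],[0,0,0,0,0,0,-1]]]}}

```text
time: 6.78
tool_pos: [0.5231, 0.1056, 0.0481]
tool_rot: [-0.002, 0.996, -0.084, 0.001]
contact_force: [0.3, 6.6, 2.5]
gripper_width: 0.15
```

Run:
```python
from h import *
from plant import state,grab_frame
s=state(); print(s["tool_pos"],s["tool_rot"],s["ft_torque"],s["joint_efforts"][5],s["joint_vel"][5],s["contact_force"],2*np.degrees(np.arctan2(s["tool_rot"][2],s["tool_rot"][1])))
for n in ("top","side"):
    f=grab_frame(n); im=f["frame"]; np.savez(f'pics/d_{n}.npz',**f)
    cv2.imwrite(f'pics/d_{n}.png',cv2.resize(im[185:285,200:350] if n=="top" else im[180:290,220:345],None,fx=5,fy=5,interpolation=cv2.INTER_CUBIC)[:,:,::-1])
```

```text
[0.52305292 0.10559167 0.04814882] [-1.98206889e-03  9.96438597e-01 -8.42932414e-02  9.17806707e-04] [ 1.04823324  0.02507811 -1.33536504] -1.2775620818138123 0.0014081796490515676 [0.33714915 6.56039911 2.52632336] -9.670792579381823
```

View pics/d_top.png

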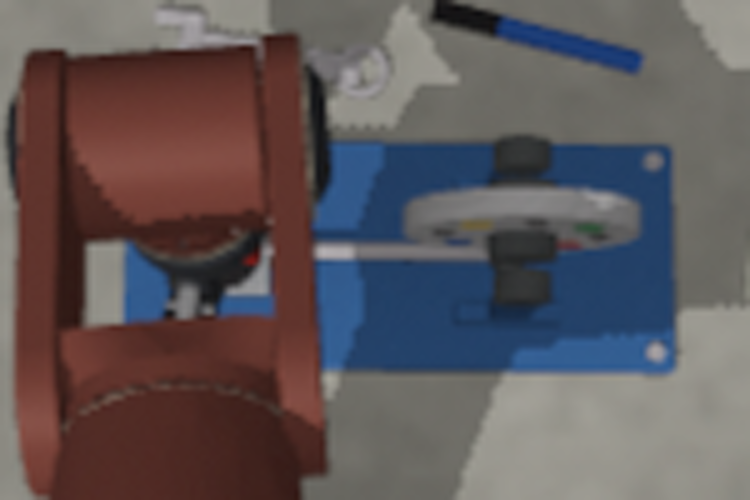

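View pics/d_side.png

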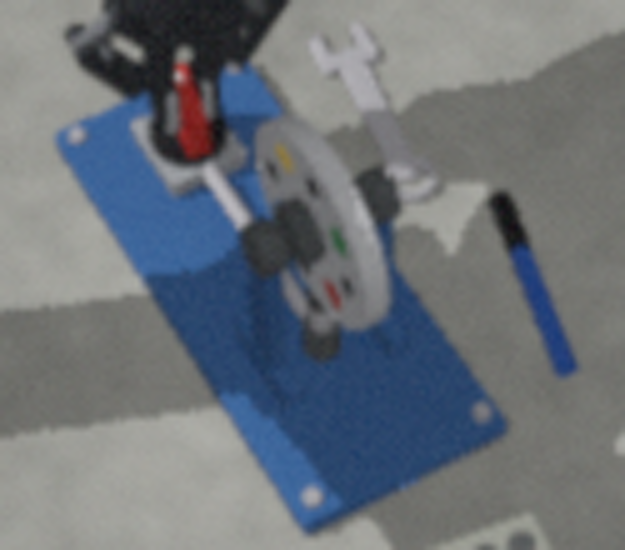

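The knob stalled at its stop with -1.3 N m of reaction, and the bar is at about 82° relative to the stand. The rotor dots haven't moved, so it is stuck with the heavy side near either the top or the bottom. I'll let go of the knob and move over the rotor.

Request:
{"fn": "carry_out", "kwargs": {"moves": [[[0,0,0,0,0,0,0.2],[0,0,0,0,0,0,0.2],[0,0,0,0,0,0,0.2],[0,0,0,0,0,-1,0.2],[0,0,0,0,0,-1,0.2],[0,0,0,0,0,-1,0.2],[0,0,0,0,0,-1,0.2],[0,0,-0.9,0,0,-1,0.2]]]}}

```text
time: 7.55
tool_pos: [0.5217, 0.1038, 0.2488]
tool_rot: [0.0, 0.999, -0.042, 0.0]
contact_force: [0.2, 0.5, 0.7]
gripper_width: 0.604
```

Request:
{"fn": "carry_out", "kwargs": {"moves": [[[0,0,-0.9,0,0,-0.2,0.2],[0,0,0,0,1,0,0.2],[0,0,0,0,1,0,0.2],[0,0,0,0,1,0,0.2],[0,0,0,0,0,0,0.2]]]}}

```text
time: 7.97
tool_pos: [0.5211, -0.0215, 0.255]
tool_rot: [0.002, 1.0, -0.007, -0.0]
contact_force: [0.7, -0.2, -0.8]
gripper_width: 0.6
```

Run:
```python
from h import *
from plant import state,grab_frame
s=state(); print(s["tool_pos"],s["tool_rot"],2*np.degrees(np.arctan2(s["tool_rot"][2],s["tool_rot"][1])))
f=grab_frame("wrist"); im=f["frame"]; 
ps=[(0.517-0.007,-0.056,.195),(0.517+0.007,-0.056,.195),(.52,-.056,.135)]
im2=im.copy()
for p in ps:
    u=wpix(f,s,p); print(u); cv2.circle(im2,tuple(int(round(x)) for x in u),3,(255,0,255),1)
cv2.imwrite('pics/e_wrist.png',im2[:,:,::-1]); np.savez('pics/e_wrist.npz',tp=s["tool_pos"],tr=s["tool_rot"],**f)
f=grab_frame("top"); cv2.imwrite('pics/e_top.png',f["frame"][150:300,180:380,::-1].repeat(3,0).repeat(3,1))
```

```text
[ 0.52105263 -0.02148754  0.25500269] [ 1.93354909e-03  9.99975391e-01 -6.74377300e-03 -9.53840041e-06] -0.7727867640594351
[268.10603428 274.3277656 ]
[288.12242607 274.13874123]
[282.33791229 242.3583095 ]
```

View pics/e_wrist.png

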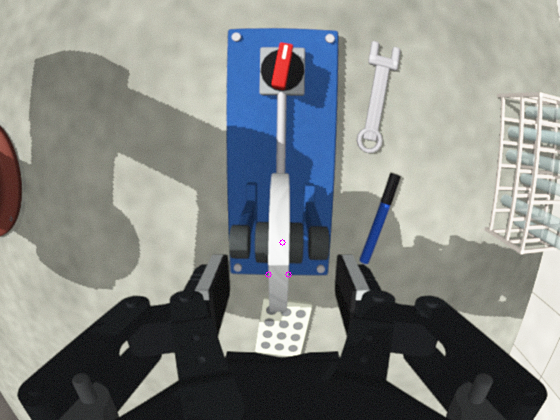

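View pics/e_top.png

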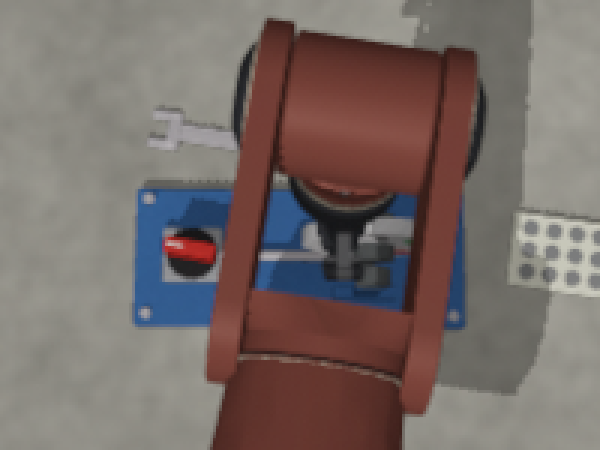

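The wrist view shows the released bar at (282,67) and the disc's edges at about columns 269–288 of row 274. That puts the disc centre at x≈0.517. Next I'll read the rotor angle from the dots.

```bash
cat >> h.py <<'E'
yaw=-0.0315; A=np.array([0.517,-0.0565,0.135])
Rs=R.from_euler('z',yaw).as_matrix()
COL=dict(red=([(0,8),(172,180)],0),blue=([(95,125)],90),yellow=([(18,34)],180),green=([(45,85)],270))
def dots(im,rayf,face=-0.007,sat=90,verbose=True):
    hsv=cv2.cvtColor(im,cv2.COLOR_RGB2HSV); out=[]
    v,u=np.nonzero(hsv[...,1]>sat); 
    P=[]
    for a,b in zip(u,v):
        o,d=rayf(a,b); o=Rs.T@(o-A); d=Rs.T@d; P.append(o+d*(face-o[0])/d[0])
    P=np.array(P); r=np.hypot(P[:,1],P[:,2]); ok=(np.abs(r-0.04)<0.010)
    h=hsv[v,u,0]; res={}
    for k,(rg,off) in COL.items():
        m=ok&np.any([(h>=a)&(h<=b) for a,b in rg],axis=0)
        if k=='blue': m&=hsv[v,u,2]>90
        if m.sum()<3: continue
        # biggest connected blob
        M=np.zeros(im.shape[:2],np.uint8); M[v[m],u[m]]=1
        n,l,st,ce=cv2.connectedComponentsWithStats(M)
        for i in range(1,n):
            if st[i,4]<3: continue
            o,d=rayf(*ce[i]); o=Rs.T@(o-A); d=Rs.T@d; q=o+d*(face-o[0])/d[0]
            ang=np.degrees(np.arctan2(-q[1],q[2])); 
            print(k,st[i,4],ce[i].round(1),'r',round(np.hypot(q[1],q[2])*1e3,1),'dot',round(ang,1),'theta',round((ang-off)%360,1))
def look(tag,cams=("side","top","wrist")):
    from plant import state,grab_frame
    for n in cams:
        s=state(); f=grab_frame(n); im=f["frame"]; print(n,'t',s["time"])
        d=dict(f); d.update(tp=s["tool_pos"],tr=s["tool_rot"]); np.savez(f'pics/{tag}_{n}.npz',**d)
        if n=="wrist": cv2.imwrite(f'pics/{tag}_{n}.png',im[:,:,::-1])
        else:
            u,v=proj(f,A).astype(int); cv2.imwrite(f'pics/{tag}_{n}.png',cv2.resize(im[v-45:v+45,u-60:u+60],None,fx=6,fy=6,interpolation=cv2.INTER_CUBIC)[:,:,::-1])
            try: dots(im,lambda a,b:ray(f,a,b))
            except Exception as e: print(e)
E
python3 - <<'E'
from h import *
for n in ("a_side","a_top","d_side"):
    f=dict(np.load(f'pics/{n}.npz')); print(n); dots(f["frame"],lambda a,b:ray(f,a,b))
E
```

```text
a_side
red 4 [286.  238.5] r 38.6 dot 142.8 theta 142.8
yellow 5 [276.6 211.4] r 41.2 dot -38.2 theta 141.8
a_top
blue 3 [291. 233.] r 42.1 dot -127.0 theta 143.0
yellow 4 [294.5 230. ] r 36.5 dot -47.9 theta 132.1
d_side
red 5 [286.4 238.6] r 38.2 dot 138.2 theta 138.2
yellow 5 [276.6 211.4] r 41.2 dot -38.2 theta 141.8
```

Request:
{"fn": "carry_out", "kwargs": {"moves": [[[0,0,0.2,-0.09,0.86,0,0.2],[0,0,0,0,0,0.7,0.2],[0,0,0,0,0,0.7,0.2],[0,0,0,0,0,0.7,0],[0,0,0,0,0,0.1,-0.2]]]}}

```text
time: 8.48
tool_pos: [0.5141, -0.0483, 0.1609]
tool_rot: [-0.001, 1.0, -0.012, -0.005]
contact_force: [-1.0, 0.3, -1.8]
gripper_width: 0.403
```

Run:
```python
from h import *
look('g')
```

```text
side t 8.4833
red 6 [286.2 238.3] r 37.7 dot 139.9 theta 139.9
yellow 3 [276.7 212.3] r 38.2 dot -41.5 theta 138.5
green 3 [287.3 228. ] r 40.3 dot 49.5 theta 139.5
top t 8.5333
blue 4 [291.5 233. ] r 41.1 dot -127.9 theta 142.1
wrist t 8.5833
```

View pics/g_side.png

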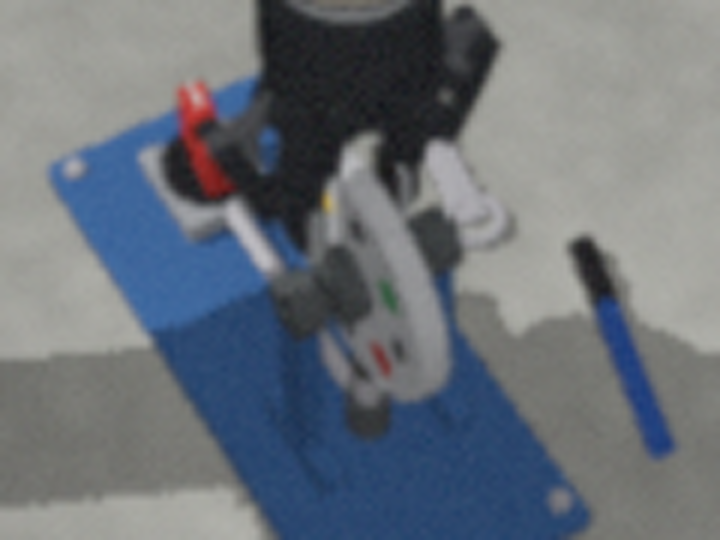

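View pics/g_wrist.png

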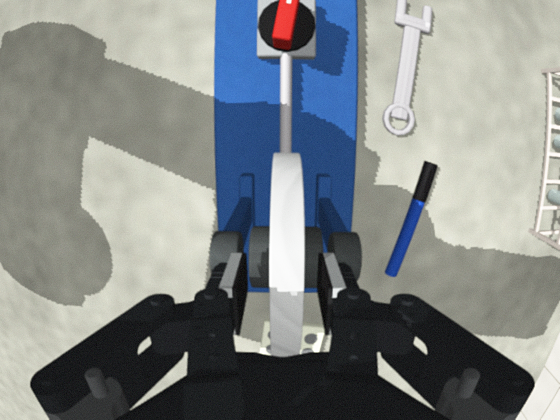

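The side view gives θ≈140°, unchanged. In the wrist view the disc at columns 270–305 is centred between the pads. I'll check the settled pose before pinching.

Run:
```python
from plant import state
s=state(); print(s["time"],s["tool_pos"],s["tool_rot"],s["contact_force"],s["gripper_width"],s["joint_pos"])
```

```text
8.6333 [ 0.5177165  -0.04933755  0.16745249] [-9.12300930e-06  9.99932678e-01 -1.16033744e-02 -1.40962745e-05] [0.58068655 0.39923553 0.94952843] 0.39520347036489634 [-2.38181485e-01 -1.52787205e-01  1.91930076e+00  1.16690839e-05
  1.37511067e+00 -2.14976484e-01]
```

Request:
{"fn": "carry_out", "kwargs": {"moves": [[[0,0,0.1,0,0.18,0,-0.2],[0,0,0,0,0,0,-1],[0,0,0,0,0,0,-1],[0,0,0,0,0,0,-1],[0,0,0,0,0,0,-1]]]}}

```text
time: 9.05
tool_pos: [0.5179, -0.0579, 0.1694]
tool_rot: [0.001, 1.0, -0.017, 0.001]
contact_force: [-4.3, -0.6, 6.8]
gripper_width: 0.152
```

Request:
{"fn": "carry_out", "kwargs": {"moves": [[[1,0,0,0,0.07,0,-1],[1,0,0,0,0.07,0,-1],[1,0,0,0,0.07,0,-1],[1,0,0,0,0.07,0,-1]]]}}

```text
time: 9.38
tool_pos: [0.5175, -0.0691, 0.1668]
tool_rot: [-0.175, 0.984, -0.016, 0.004]
contact_force: [-0.0, 0.6, -5.1]
gripper_width: 0.154
```

```bash
cat >> h.py <<'E'
def st():
    from plant import state
    s=state(); Rt=R.from_quat(np.roll(s["tool_rot"],-1)).as_matrix(); z=Rs.T@Rt[:,2]; q=Rs.T@(s["tool_pos"]-A)
    print('t',round(s["time"],2),'tilt',round(np.degrees(np.arctan2(z[1],-z[2])),1),'xtilt',round(np.degrees(z[0]),1),'tcp in stand mm',(q*1e3).round(1),'arc ang',round(np.degrees(np.arctan2(-q[1],q[2])),1),'r',round(np.hypot(q[1],q[2])*1e3,1),'grip',round(s["gripper_width"],3))
    print('F',s["contact_force"].round(1),'T',s["ft_torque"].round(2),'j',s["joint_pos"].round(2))
E
python3 - <<'E'
from h import *
st()
E
```

```text
t 9.38 tilt 20.1 xtilt 0.2 tcp in stand mm [  0.9 -12.6  31.8] arc ang 21.6 r 34.2 grip 0.154
F [-0.   0.6 -5.1] T [-0.48  0.1   0.08] j [-0.45 -0.09  1.89  0.32  1.49 -0.47]
```

Request:
{"fn": "carry_out", "kwargs": {"moves": [[[1,0,0,0,0.07,0,-1],[1,0,0,0,0.07,0,-1],[1,0,0,0,0.07,0,-1],[1,0,0,0,0.07,0,-1],[1,0,0,0,0.07,0,-1],[1,0,0,0,0.07,0,-1],[1,0,0,0,0.07,0,-1],[0,0,0,0,0,0,-1]]]}}

```text
time: 10.05
tool_pos: [0.517, -0.0853, 0.1528]
tool_rot: [-0.464, 0.886, -0.017, 0.008]
contact_force: [3.5, 2.3, -3.5]
gripper_width: 0.15
```

Run:
```python
from h import *
st(); look('h',('side','top')); st()
```

```text
t 10.05 tilt 55.3 xtilt 0.3 tcp in stand mm [  0.9 -28.8  17.8] arc ang 58.3 r 33.8 grip 0.15
F [ 3.5  2.3 -3.5] T [-0.54 -0.21 -0.14] j [-0.68  0.19  1.82  0.74  1.78 -0.73]
side t 10.05
red 192 [281.7 225.6] r 1.0 dot 49.3 theta 49.3
top t 10.1
yellow 6 [309.5 229. ] r 43.6 dot 11.3 theta 191.3
t 10.15 tilt 54.9 xtilt 0.2 tcp in stand mm [  0.9 -28.6  18.1] arc ang 57.7 r 33.8 grip 0.152
F [ 4.1  0.7 -5.7] T [-1.28 -0.28 -0.26] j [-0.68  0.19  1.82  0.73  1.77 -0.73]
```

View pics/h_side.png

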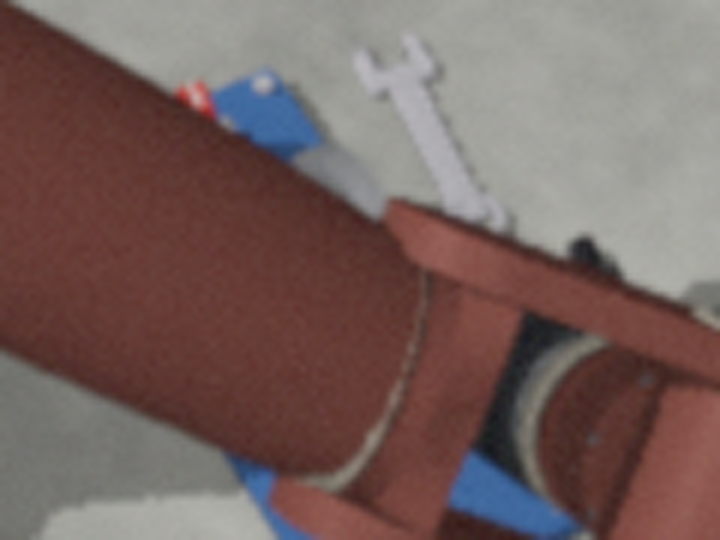

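Leaning to -y puts the arm in the side camera's way, but the top view sees the yellow dot (θ≈191°, against 140+55 expected). I'll open a little and let the rotor creep.

Request:
{"fn": "carry_out", "kwargs": {"moves": [[[0,0,0,0,0,0,-0.3],[0,0,0,0,0,0,-0.3],[0,0,0,0,0,0,-0.3],[0,0,0,0,0,0,-0.3],[0,0,0,0,0,0,-0.3],[0,0,0,0,0,0,-0.3]]]}}

```text
time: 10.65
tool_pos: [0.5165, -0.0842, 0.1548]
tool_rot: [-0.461, 0.887, -0.015, 0.008]
contact_force: [-0.5, -0.4, -0.0]
gripper_width: 0.351
```

Run:
```python
from h import *
look('i',('top','wrist')); st()
```

```text
top t 10.65
red 4 [290.5 233. ] r 43.3 dot -126.0 theta 234.0
blue 3 [295. 229.] r 48.1 dot -33.7 theta 236.3
yellow 6 [318.3 230.2] r 41.4 dot 50.2 theta 230.2
wrist t 10.7
t 10.75 tilt 55.0 xtilt 0.1 tcp in stand mm [  0.3 -27.7  19.6] arc ang 54.7 r 33.9 grip 0.349
F [-0.4  0.6 -0.8] T [-0.38  0.06 -0.03] j [-0.68  0.19  1.82  0.73  1.78 -0.73]
```

View pics/i_top.png

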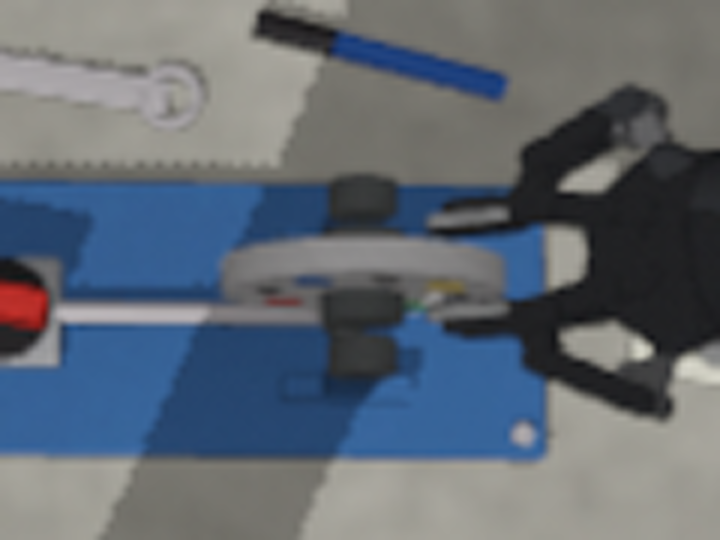

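View pics/i_wrist.png

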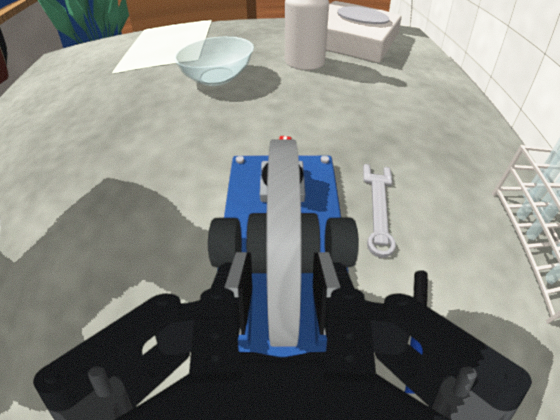

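It is creeping on clockwise (θ≈233° now), so the heavy side started near the top. I'll wait for it to stick.

Request:
{"fn": "carry_out", "kwargs": {"moves": [[[0,0,0,0,0,0,-0.3],[0,0,0,0,0,0,-0.3],[0,0,0,0,0,0,-0.3],[0,0,0,0,0,0,-0.3],[0,0,0,0,0,0,-0.3],[0,0,0,0,0,0,-0.3],[0,0,0,0,0,0,-0.3],[0,0,0,0,0,0,-0.3]]]}}

```text
time: 11.42
tool_pos: [0.5164, -0.0842, 0.1544]
tool_rot: [-0.462, 0.887, -0.015, 0.008]
contact_force: [0.4, 0.0, -0.5]
gripper_width: 0.352
```

Request:
{"fn": "carry_out", "kwargs": {"moves": [[[0,0,0,0,0,0,-0.3],[0,0,0,0,0,0,-0.3],[0,0,0,0,0,0,-0.3],[0,0,0,0,0,0,-0.3],[0,0,0,0,0,0,-0.3],[0,0,0,0,0,0,-0.3],[0,0,0,0,0,0,-0.3],[0,0,0,0,0,0,-0.3]]]}}

```text
time: 12.08
tool_pos: [0.5164, -0.0842, 0.1544]
tool_rot: [-0.462, 0.887, -0.015, 0.008]
contact_force: [-0.2, 0.6, -0.7]
gripper_width: 0.349
```

Run:
```python
from h import *
look('j',('top',)); st()
```

```text
top t 12.0833
red 4 [290.5 230. ] r 43.9 dot -57.3 theta 302.7
yellow 4 [316.5 233. ] r 37.7 dot 122.0 theta 302.0
t 12.13 tilt 55.0 xtilt 0.1 tcp in stand mm [  0.3 -27.7  19.4] arc ang 55.0 r 33.8 grip 0.351
F [0.  0.7 0.8] T [-0.39 -0.02  0.05] j [-0.68  0.19  1.82  0.73  1.78 -0.73]
```

Request:
{"fn": "carry_out", "kwargs": {"moves": [[[0,0,0,0,0,0,-0.3],[0,0,0,0,0,0,-0.3],[0,0,0,0,0,0,-0.3],[0,0,0,0,0,0,-0.3],[0,0,0,0,0,0,-0.3],[0,0,0,0,0,0,-0.3],[0,0,0,0,0,0,-0.3],[0,0,0,0,0,0,-0.3]]]}}

```text
time: 12.8
tool_pos: [0.5164, -0.0842, 0.1544]
tool_rot: [-0.462, 0.887, -0.015, 0.008]
contact_force: [0.2, -0.2, -0.3]
gripper_width: 0.345
```

Run:
```python
from h import *
look('k',('top','side')); st()
```

```text
top t 12.8
red 5 [291. 230.] r 43.0 dot -56.3 theta 303.7
yellow 3 [316. 233.] r 36.7 dot 123.2 theta 303.2
side t 12.85
red 185 [281.1 224.4] r 3.2 dot -44.8 theta 315.2
red 5 [290.6 240. ] r 48.0 dot 98.2 theta 98.2
t 12.9 tilt 55.0 xtilt 0.1 tcp in stand mm [  0.3 -27.7  19.4] arc ang 55.0 r 33.8 grip 0.35
F [-0.1 -0.8  0. ] T [-0.34 -0.    0.02] j [-0.68  0.19  1.82  0.73  1.78 -0.73]
```

View pics/k_top.png

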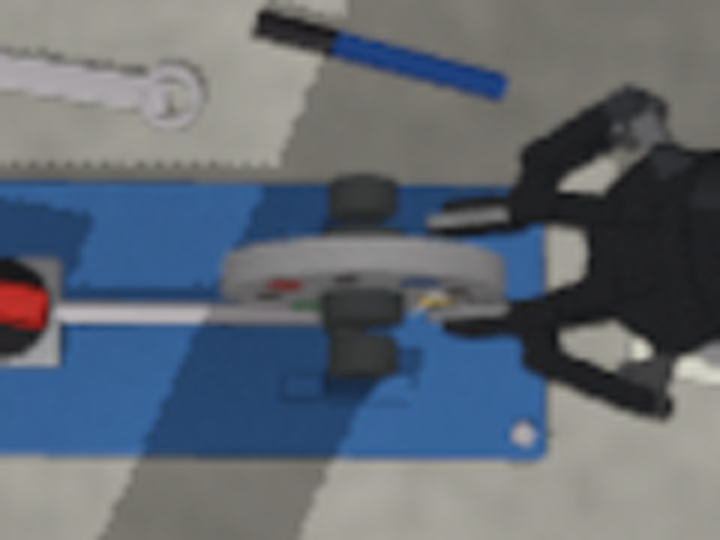

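It stuck at θ1≈303°, coming from below. I'll lead the open fingers back along the arc astride the rim by 75°, then grip and turn on past the bottom.

Request:
{"fn": "carry_out", "kwargs": {"moves": [[[-1,0,0,0,-0.073,0.003,-0.3],[-1,0,0,0,-0.073,0.003,-0.3],[-1,0,0,0,-0.073,0.003,-0.3],[-1,0,0,0,-0.073,0.003,-0.3],[-1,0,0,0,-0.073,0.003,-0.3],[-1,0,0,0,-0.073,0.003,-0.3],[-1,0,0,0,-0.073,0.003,-0.3],[-1,0,0,0,-0.073,0.003,-0.3]]]}}

```text
time: 13.57
tool_pos: [0.5173, -0.0656, 0.1685]
tool_rot: [-0.128, 0.992, -0.017, 0.003]
contact_force: [-0.7, 0.4, -0.1]
gripper_width: 0.35
```

Request:
{"fn": "carry_out", "kwargs": {"moves": [[[-1,0,0,0,-0.073,0.003,-0.3],[-1,0,0,0,-0.073,0.003,-0.3],[-1,0,0,0,-0.073,0.003,-0.3],[-1,0,0,0,-0.073,0.003,-0.3],[-1,0,0,0,-0.073,0.003,-0.3],[-1,0,0,0,-0.073,0.003,-0.3],[-1,0,0,0,-0.073,0.003,-0.3],[0,0,0,0,0,0,-0.3]]]}}

```text
time: 14.23
tool_pos: [0.517, -0.0428, 0.1654]
tool_rot: [0.174, 0.985, -0.014, -0.004]
contact_force: [0.2, 0.4, -0.2]
gripper_width: 0.35
```

Run:
```python
from h import *
st(); look('l'); st()
```

```text
t 14.23 tilt -20.0 xtilt -0.1 tcp in stand mm [-0.5 13.7 30.4] arc ang -24.3 r 33.3 grip 0.35
F [ 0.2  0.4 -0.2] T [ 0.18  0.03 -0.  ] j [-0.04 -0.13  1.93 -0.36  1.35  0.07]
side t 14.2333
blue 5 [285.4 223.2] r 40.9 dot 30.5 theta 300.5
yellow 6 [287.8 238.7] r 38.2 dot 119.9 theta 299.9
top t 14.2833
red 26 [289.7 231.5] r 38.1 dot -89.8 theta 270.2
yellow 5 [316. 233.] r 36.7 dot 123.2 theta 303.2
wrist t 14.3333
t 14.38 tilt -19.9 xtilt -0.0 tcp in stand mm [ 0.3 11.3 31.7] arc ang -19.5 r 33.7 grip 0.347
F [-0.4 -0.9  0.2] T [ 0.16 -0.    0.02] j [-0.05 -0.13  1.93 -0.36  1.35  0.07]
```

View pics/l_side.png

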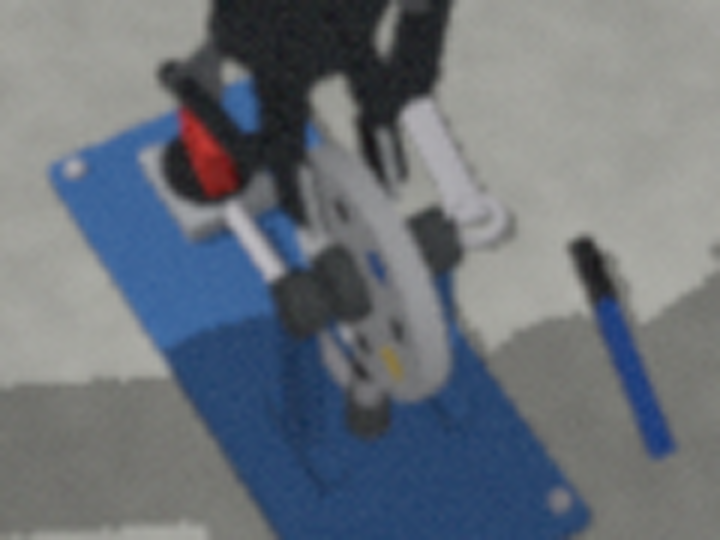

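View pics/l_wrist.png

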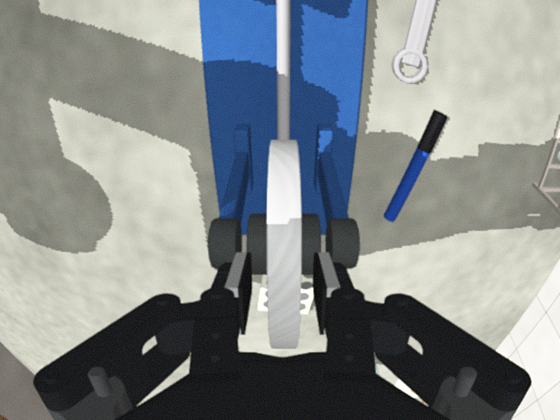

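θ1 reads 300–303° and wasn't disturbed. Next I'll grip and turn +75°.

Request:
{"fn": "carry_out", "kwargs": {"moves": [[[0,0,0,0,0,0,-1],[0,0,0,0,0,0,-1],[0,0,0,0,0,0,-1],[1,0,0,0,0.073,0.003,-1],[1,0,0,0,0.073,0.003,-1],[1,0,0,0,0.073,0.003,-1],[1,0,0,0,0.073,0.003,-1],[1,0,0,0,0.073,0.003,-1]]]}}

```text
time: 15.05
tool_pos: [0.5177, -0.0602, 0.1685]
tool_rot: [-0.046, 0.999, -0.017, 0.002]
contact_force: [4.4, 1.0, -10.4]
gripper_width: 0.15
```

Request:
{"fn": "carry_out", "kwargs": {"moves": [[[1,0,0,0,0.073,0.003,-1],[1,0,0,0,0.073,0.003,-1],[1,0,0,0,0.073,0.003,-1],[1,0,0,0,0.073,0.003,-1],[1,0,0,0,0.073,0.003,-1],[1,0,0,0,0.073,0.003,-1],[1,0,0,0,0.073,0.003,-1],[1,0,0,0,0.073,0.003,-1]]]}}

```text
time: 15.72
tool_pos: [0.517, -0.0806, 0.1579]
tool_rot: [-0.385, 0.923, -0.016, 0.008]
contact_force: [8.5, 9.6, -10.9]
gripper_width: 0.154
```

Request:
{"fn": "carry_out", "kwargs": {"moves": [[[1,0,0,0,0.073,0.003,-1],[1,0,0,0,0.073,0.003,-1],[0,0,0,0,0,0,-1]]]}}

```text
time: 15.97
tool_pos: [0.5169, -0.0845, 0.1526]
tool_rot: [-0.466, 0.885, -0.017, 0.009]
contact_force: [6.8, 9.8, -4.5]
gripper_width: 0.15
```

Run:
```python
from h import *
st(); look('m',("top",)); st()
```

```text
t 15.97 tilt 55.5 xtilt 0.3 tcp in stand mm [  0.8 -28.   17.6] arc ang 57.8 r 33.1 grip 0.15
F [ 6.8  9.8 -4.5] T [-0.17 -0.69 -0.51] j [-0.68  0.19  1.82  0.74  1.78 -0.74]
top t 15.9667
red 5 [310. 229.] r 43.9 dot 12.8 theta 12.8
t 16.02 tilt 55.3 xtilt 0.3 tcp in stand mm [  0.8 -27.8  17.8] arc ang 57.4 r 33.1 grip 0.157
F [ 6.9  7.4 -5.1] T [-0.49 -0.61 -0.47] j [-0.68  0.19  1.82  0.74  1.78 -0.73]
```

View pics/m_top.png

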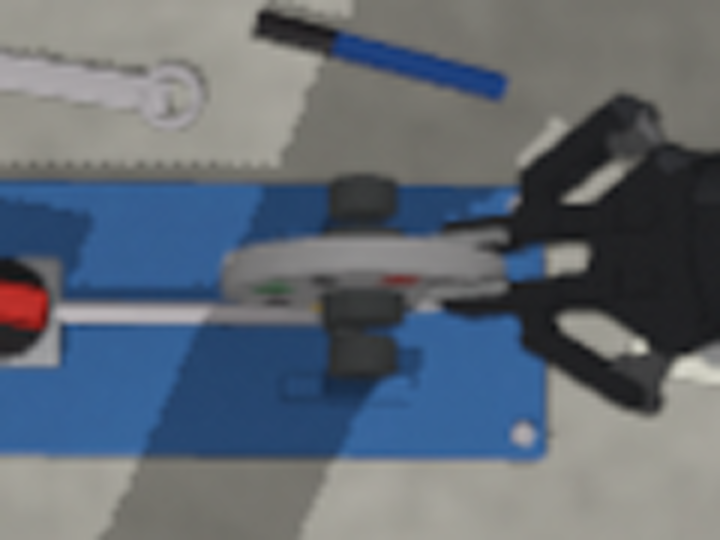

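θ is about 375° (13–17° by the dots). I'll let it creep back.

Request:
{"fn": "carry_out", "kwargs": {"moves": [[[0,0,0,0,0,0,-0.3],[0,0,0,0,0,0,-0.3],[0,0,0,0,0,0,-0.3],[0,0,0,0,0,0,-0.3],[0,0,0,0,0,0,-0.3],[0,0,0,0,0,0,-0.3],[0,0,0,0,0,0,-0.3],[0,0,0,0,0,0,-0.3]]]}}

```text
time: 16.68
tool_pos: [0.5164, -0.0843, 0.1547]
tool_rot: [-0.462, 0.887, -0.015, 0.008]
contact_force: [-0.3, 0.3, -0.9]
gripper_width: 0.352
```

Request:
{"fn": "carry_out", "kwargs": {"moves": [[[0,0,0,0,0,0,-0.3],[0,0,0,0,0,0,-0.3],[0,0,0,0,0,0,-0.3],[0,0,0,0,0,0,-0.3],[0,0,0,0,0,0,-0.3],[0,0,0,0,0,0,-0.3],[0,0,0,0,0,0,-0.3],[0,0,0,0,0,0,-0.3]]]}}

```text
time: 17.35
tool_pos: [0.5164, -0.0843, 0.1546]
tool_rot: [-0.462, 0.887, -0.015, 0.008]
contact_force: [0.2, -0.4, -1.4]
gripper_width: 0.348
```

Run:
```python
from h import *
look('n',("top",)); st()
```

```text
top t 17.35
red 5 [301. 229.] r 42.9 dot -16.4 theta 343.6
blue 3 [320. 231.] r 39.8 dot 69.8 theta 339.8
t 17.4 tilt 55.0 xtilt 0.1 tcp in stand mm [  0.3 -27.8  19.6] arc ang 54.8 r 34.0 grip 0.346
F [-0.4  0.5  0.2] T [-0.38  0.06 -0.02] j [-0.68  0.19  1.82  0.73  1.78 -0.73]
```

Request:
{"fn": "carry_out", "kwargs": {"moves": [[[0,0,0,0,0,0,-0.3],[0,0,0,0,0,0,-0.3],[0,0,0,0,0,0,-0.3],[0,0,0,0,0,0,-0.3],[0,0,0,0,0,0,-0.3],[0,0,0,0,0,0,-0.3],[0,0,0,0,0,0,-0.3],[0,0,0,0,0,0,-0.3]]]}}

```text
time: 18.07
tool_pos: [0.5164, -0.0843, 0.1546]
tool_rot: [-0.462, 0.887, -0.015, 0.008]
contact_force: [0.4, 0.4, -0.3]
gripper_width: 0.349
```

Request:
{"fn": "carry_out", "kwargs": {"moves": [[[0,0,0,0,0,0,-0.3],[0,0,0,0,0,0,-0.3],[0,0,0,0,0,0,-0.3],[0,0,0,0,0,0,-0.3],[0,0,0,0,0,0,-0.3],[0,0,0,0,0,0,-0.3],[0,0,0,0,0,0,-0.3],[0,0,0,0,0,0,-0.3]]]}}

```text
time: 18.73
tool_pos: [0.5164, -0.0843, 0.1546]
tool_rot: [-0.462, 0.887, -0.015, 0.008]
contact_force: [0.1, -1.2, 0.5]
gripper_width: 0.352
```

Run:
```python
from h import *
look('o',("top",)); st()
```

```text
top t 18.7333
red 5 [301. 229.] r 42.9 dot -16.4 theta 343.6
blue 3 [320. 231.] r 39.8 dot 69.8 theta 339.8
t 18.78 tilt 55.0 xtilt 0.1 tcp in stand mm [  0.3 -27.8  19.6] arc ang 54.8 r 34.0 grip 0.35
F [-0.2  0.  -0.5] T [-0.39  0.   -0.04] j [-0.68  0.19  1.82  0.73  1.78 -0.73]
```

View pics/o_top.png

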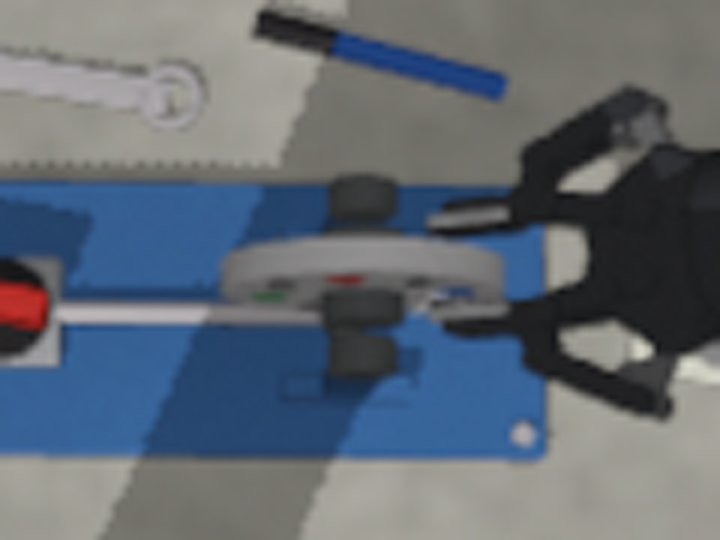

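It stuck again at θ2≈343° by the top view. I'll lead the open fingers back upright so the side camera can give a better reading.

Request:
{"fn": "carry_out", "kwargs": {"moves": [[[-1,0,0,0,-0.073,0.003,-0.3],[-1,0,0,0,-0.073,0.003,-0.3],[-1,0,0,0,-0.073,0.003,-0.3],[-1,0,0,0,-0.073,0.003,-0.3],[-1,0,0,0,-0.073,0.003,-0.3],[-1,0,0,0,-0.073,0.003,-0.3],[-1,0,0,0,-0.073,0.003,-0.3],[-1,0,0,0,-0.073,0.003,-0.3]]]}}

```text
time: 19.45
tool_pos: [0.5173, -0.0657, 0.1687]
tool_rot: [-0.128, 0.992, -0.017, 0.003]
contact_force: [-1.1, -0.3, -1.3]
gripper_width: 0.351
```

Request:
{"fn": "carry_out", "kwargs": {"moves": [[[-1,0,0,0,-0.073,0.003,-0.3],[-1,0,0,0,-0.073,0.003,-0.3],[-1,0,0,0,-0.073,0.003,-0.3],[0,0,0,0,0,0,-0.3],[0,0,0,0,0,0,-0.3]]]}}

```text
time: 19.87
tool_pos: [0.5173, -0.0557, 0.169]
tool_rot: [-0.001, 1.0, -0.015, 0.0]
contact_force: [0.4, -0.6, -0.1]
gripper_width: 0.351
```

Run:
```python
from h import *
st(); look('p',("side","top","side")); st()
```

```text
t 19.87 tilt 0.1 xtilt 0.0 tcp in stand mm [ 0.2  0.8 34. ] arc ang -1.3 r 34.0 grip 0.351
F [ 0.4 -0.6 -0.1] T [-0.01 -0.02  0.04] j [-0.25 -0.15  1.92  0.    1.38 -0.22]
side t 19.8667
blue 4 [288.5 233. ] r 38.3 dot 72.9 theta 342.9
yellow 6 [283.5 236. ] r 37.4 dot 164.7 theta 344.7
top t 19.9167
side t 19.9667
blue 4 [288.5 233. ] r 38.3 dot 72.9 theta 342.9
yellow 6 [283.5 236. ] r 37.4 dot 164.7 theta 344.7
t 20.02 tilt 0.1 xtilt -0.0 tcp in stand mm [ 0.2 -1.  33.7] arc ang 1.7 r 33.7 grip 0.352
F [-0.6 -0.3 -0.4] T [-0.01  0.04  0.  ] j [-0.25 -0.15  1.92  0.    1.38 -0.22]
```

View pics/p_side.png

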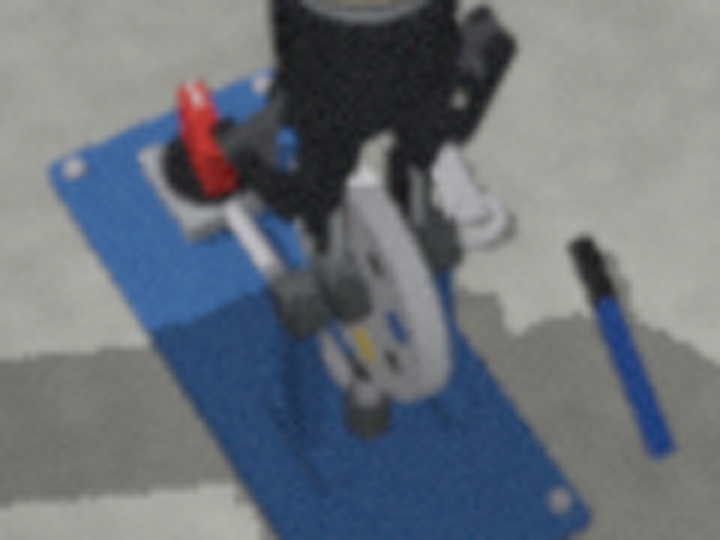

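θ2≈344° and θ1≈301.5°, so the half-width is about 21° and heavy side down is at θ≈323°. I'll grip and turn back 21°.

Request:
{"fn": "carry_out", "kwargs": {"moves": [[[0,0,0,0,0,0,-1],[0,0,0,0,0,0,-1],[0,0,0,0,0,0,-1],[-0.7,0,0,0,-0.051,0.002,-1],[-0.7,0,0,0,-0.051,0.002,-1],[-0.7,0,0,0,-0.051,0.002,-1],[-0.7,0,0,0,-0.051,0.002,-1],[-0.7,0,0,0,-0.051,0.002,-1]]]}}

```text
time: 20.68
tool_pos: [0.5181, -0.0473, 0.1679]
tool_rot: [0.154, 0.988, -0.017, -0.002]
contact_force: [1.7, -1.9, -1.2]
gripper_width: 0.154
```

Request:
{"fn": "carry_out", "kwargs": {"moves": [[[-0.7,0,0,0,-0.051,0.002,-1],[0,0,0,0,0,0,-1],[0,0,0,0,0,0,-1],[0,0,0,0,0,0,-1]]]}}

```text
time: 21.02
tool_pos: [0.5181, -0.0454, 0.1673]
tool_rot: [0.182, 0.983, -0.017, -0.003]
contact_force: [0.3, -0.4, 2.7]
gripper_width: 0.15
```

Run:
```python
from h import *
st(); look('q',("side","top","wrist")); st()
```

```text
t 21.02 tilt -21.0 xtilt 0.0 tcp in stand mm [ 0.8 11.2 32.3] arc ang -19.0 r 34.2 grip 0.15
F [ 0.3 -0.4  2.7] T [-0.3  -0.08  0.19] j [-0.04 -0.12  1.93 -0.38  1.35  0.08]
side t 21.0167
blue 6 [287.5 228.5] r 40.2 dot 51.6 theta 321.6
yellow 6 [285.8 238.7] r 39.7 dot 145.5 theta 325.5
top t 21.0667
red 20 [288.9 231.5] r 40.1 dot -90.9 theta 269.1
wrist t 21.1167
t 21.17 tilt -20.9 xtilt 0.0 tcp in stand mm [ 0.8 11.1 32.3] arc ang -19.0 r 34.2 grip 0.145
F [ 0.6 -0.6  3.4] T [-0.33 -0.05  0.14] j [-0.04 -0.12  1.93 -0.37  1.35  0.08]
```

View pics/q_side.png

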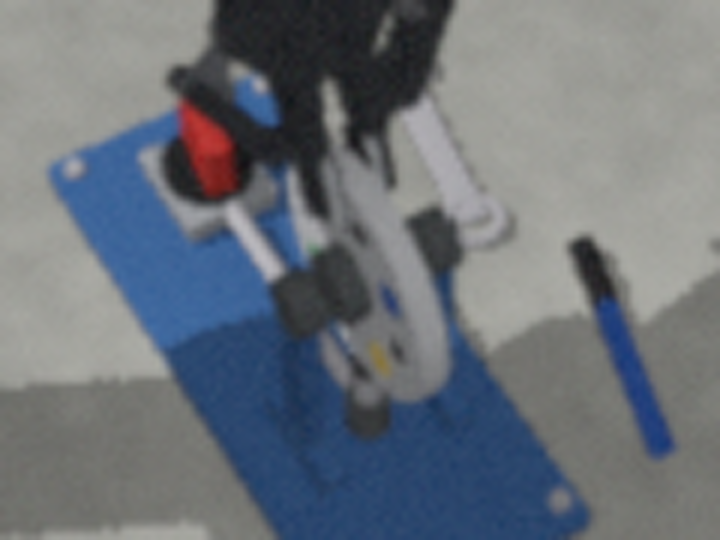

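View pics/q_top.png

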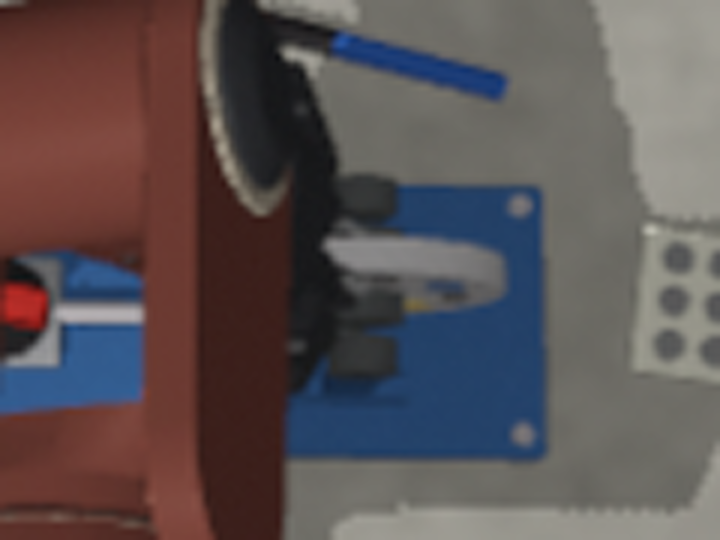

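View pics/q_wrist.png

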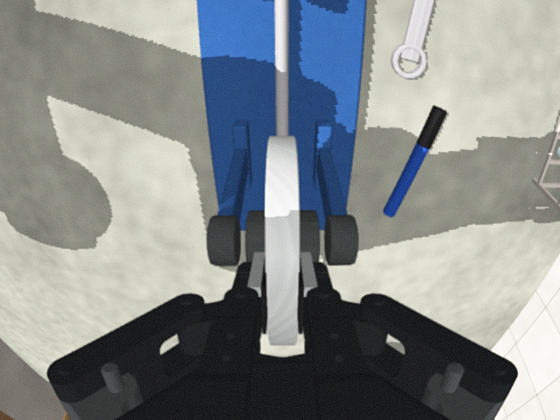

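The dots give θ≈323.5°, against a target of 323°, with the rotor gripped (opening 0.15) and at rest. One last check of the knob angle and the bystanders before handing in.

Run:
```python
from h import *
from plant import state,grab_frame
f=dict(np.load('pics/e_wrist.npz')); s=dict(tool_pos=f["tp"],tool_rot=f["tr"])
hsv=cv2.cvtColor(f["frame"],cv2.COLOR_RGB2HSV)
def red(hsv): return (((hsv[...,0]<8)|(hsv[...,0]>172))&(hsv[...,1]>150)&(hsv[...,2]>90)).astype(np.uint8)
m=red(hsv); m[:,:230]=0; m[:,330:]=0; m[150:]=0
c=max(cv2.findContours(m,cv2.RETR_EXTERNAL,cv2.CHAIN_APPROX_NONE)[0],key=cv2.contourArea)
pts=[]
for u,v in c[:,0]:
    o,d=wray(f,s,u,v); pts.append((o+d*(0.072-o[2])/d[2])[:2])
print('after release',cv2.minAreaRect(np.array(pts,np.float32)))
a=dict(np.load('pics/d_top.npz'))
f=grab_frame("top"); g=dict(np.load('pics/a_top.npz')); d=cv2.absdiff(f["frame"],g["frame"]).max(2)
cv2.imwrite('pics/r_top.png',f["frame"][:,:,::-1])
for n in("side",):
    f=grab_frame(n); P=cloud(f); m=red(cv2.cvtColor(f["frame"],cv2.COLOR_RGB2HSV)); k=(m>0)&(np.abs(P[...,0]-.52)<.05)&(np.abs(P[...,1]-.103)<.05)&(P[...,2]>.066)
    v,u=np.nonzero(k); q=np.array([onz(f,x,y,.072)[:2] for x,y in zip(u,v)],np.float32); print('side now',cv2.minAreaRect(q))
```

```text
after release ((0.521307110786438, 0.10343912243843079), (0.046110816299915314, 0.014668907970190048), 78.44414520263672)
side now ((0.5174986720085144, 0.09464438259601593), (0.03812091797590256, 0.012600237503647804), 87.64119720458984)
```

View pics/r_top.png

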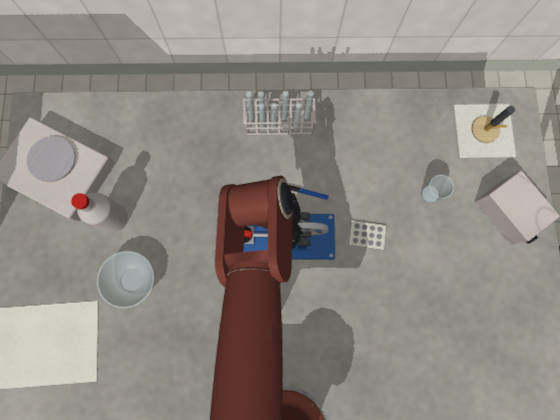

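After release the knob measured 78.4 + 1.8 = 80.2° ≈ 1.40 rad, which is its stop, and no bystander has moved. I'm handing in.

Run:
```python
from h import *
from plant import ticket
st(); print(ticket.job_done()); st()
```

```text
t 21.27 tilt -21.0 xtilt 0.0 tcp in stand mm [ 0.8 11.1 32.3] arc ang -19.0 r 34.2 grip 0.15
F [ 1.9 -1.4  4.5] T [-0.35 -0.12  0.18] j [-0.04 -0.12  1.93 -0.38  1.35  0.08]
the job is handed in; nothing more can be done
None
the job is handed in; nothing more can be done
```

The brake is released to its stop, and the arm is holding the rotor by its rim with the heavy side down, as near as I could measure. I handed the job in at about 21.3 s; no verdict was given.

- **Brake:** I turned the knob anticlockwise until it stalled at its stop (about 1.3 N m of reaction). A wrist picture after letting go put it at 80.2°, about 1.40 rad. A later side view read several degrees more, but the knob was partly hidden and nothing had touched it since.
- **Finding the heavy side:** The rotor stayed put at θ≈140° with the brake off, so I turned it 55° and let go. It crept on and stuck at about 301.5°. I then turned it past the bottom, and it crept back and stuck at about 344°. That puts heavy side down at about 323°, with a half-width of 21°, inside the stated 20–30°.
- **Final hold:** The rotor is gripped at rest, with the gripper at its 14 mm thickness. The two visible dots read 321.6° and 325.5°, and single readings scatter by a few degrees. I did not measure the finger force directly.
- **Things lying about:** Those visible in the last top view, including the bottle, dish, beaker and tile, look unmoved. The arm hid the wrench and part of the pen there; earlier pictures showed neither had moved.

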